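# Set the warming zone under the honey jar

## Robot

A 7-joint arm with a two-finger parallel gripper is mounted at the origin on a cart in front of the work surface, level with it; the furniture and walls round the work are solid. World frame = base frame: x ahead of the robot, y to its left, z up, the work surface at z = 0. Lengths are in m, angles in rad, forces in N, time in s.
With the tool pointing down it reaches from about 0.425 to 0.95 m from the base axis. Payload 16.7 kg.
Tool frame: the origin (TCP) lies midway between the tips of the shut fingers; the grasp point (between the pads) lies robot.tcp_to_grasp behind it (robot.tcp_to_grasp is the distance from the TCP to the grasp point, in m); z points along the fingers, y is the line along which they close (so a half turn about z gives the same grasp; the last joint's range is limited). The gripper opens to 94 mm and grips with 3 to 60 N. Pads are 16 mm wide; open, the fingers measure 119 mm over their backs; the gripper's body (75 mm by 177 mm) begins 78 mm behind the grasp point.
Start: joints at [-1.272, 0.426, 0.074, 1.606, -0.034, 1.111, -0.067], TCP at [0.292, 0.608, 0.205] pointing down, gripper open.
Joint ranges: [-2.85, 2.85], [-0.5, 2.14], [-1.23, 1.37], [0.21, 2.46], [-1.02, 4.16], [0.16, 2.05], [-2.73, 2.73]. Speed limits (rad/s): [1.89, 1.89, 2.39, 2.39, 3.01, 3.01, 3.01].

## Interface

Orientations are given as a unit quaternion [w, x, y, z].
In Python, from cell import robot gives the robot as it stands.
- The arm moves only by the tool shift_gripper, called by a JSON object that holds its "method" and its "body", one argument or row to a line. Schema: {"type":"object","properties":{"motion":{"type":"array","items":{"type":"array","prefixItems":[{"type":"array","items":{"type":"number"},"minItems":3,"maxItems":3},{"type":"array","items":{"type":"number"},"minItems":3,"maxItems":3}],"minItems":2,"maxItems":2},"minItems":1,"maxItems":12},"jaw":{"type":"number"},"squeeze":{"type":"number"},"only":{"type":"string"},"quiet":{"type":"boolean"},"lines":{"type":"string"}},"required":["motion"],"additionalProperties":false}. motion is a list of rows, 1 to 12 of them, each written [[dx, dy, dz], [rx, ry, rz]]: dx, dy, dz in shares of the most that a row can go, 1 being 50 mm, then a rotation vector rx, ry, rz in parts of the range, where 1.0 means pi/2 rad; each row shifts and turns the commanded pose from where the row before left it, along the tool's axes as they then stand; what a row does not reach is not made up. A row lasts 1/10 s, in which the tool goes at most 0.05 m and 0.15 rad, less where a joint would pass 70% of its speed; a pose out of reach is approached as far as the arm can. jaw is the opening from 0.0 (shut) to 1.0 (fully open), set as the call begins (left out keeps the last). The fingers move at their own pace and stop on an object; squeeze is the grip in N (left out, the last holds). Time passes only in rows, so rows that do not move let the fingers close. The tool returns the time, the measured TCP pose, the force, the opening and the grip force at its end. only (a regular expression) keeps the lines of the reply that match it, lines (a string "A,B") keeps lines A to B, and quiet returns only ok. A shift or turn number past 1, either way, is cut back to 1. Input that does not fit is refused with a message, and nothing moves.
- robot.read_state(): the state, without advancing time (a new reading comes with each control period).
- robot.read_camera(name): name is "scene" or "top" or "wrist"; returns the picture (420x560x3 uint8, red, green, blue); there is no depth.
- robot.camera_info(name): a dict with "mtx" (3x3 intrinsics, pixels), "R" (3x3) and "t" (3): a world point X has camera coordinates R X + t. Camera axes: x right, y down, z forward; pixel columns grow to the right and rows downward; lengths in m; the calibration is good to about 2 mm. A picture is of the moment at which its call begins: read the wrist's pose just before it. camera_info takes no time and is no camera call; for the wrist camera it gives the pose at the moment of the call.
- robot.close_job(): hands the job in; it is judged then, once.
The state is a dict: "clock": time; "joint_pos": joint angles; "joint_vel": joint speeds; "tau": joint torques, N m; "tool_pos": TCP position; "tcp_rot": TCP orientation; "force": force on the tool from outside, world axes, zero at the start; "moment": the same for the moment, N m; "gripper_width": opening from 0.0 (shut) to 1.0 (fully open); "finger_force": force on a finger pad.
Only numpy, scipy, OpenCV 4.12 (cv2) and the standard library are available. Lean on these libraries where they do the work, as an engineer would, in place of code of your own. Each camera call takes 0.05 s, during which the arm holds its last target. There are 200 camera calls.

## Task

The table warmer has two warming zones, each with the flat knurled dial next to it on the raised console. With light fingertip pressure on top of the dial, turn the dial next to the honey jar until it clicks into place with its line at the long thick mark. Leave the other dial as it is, do not pick up or shift the jar, the mug, the lemon or the teaspoon, and take your hand away when done.

Things in the scene. Friction and masses are not known exactly. Their poses are not given: they have to be found in the camera images.
- warmer: White two-zone table warmer, fixed, 130 (x) x 460 (y) mm. Origin: centre of its underside, on the worktop; x points away from the robot (yaw within 0.15), y left, z up. In the middle a console, 218 mm wide and 58 mm high, carries the two dials side by side; at each end lies a black zone, 116 x 106 mm, 22 mm high, centred 171 mm left (+y) or right (-y) of the origin.
- left_dial (a joint): Left dial's angle, rad, growing clockwise from above; stops at -0.05 and 3.19. Detents every 30 degrees, one per mark: 0 (line to warmer +y), 0.524, 1.047, 1.571 (line to +x, at the long mark), 2.094, 2.618, 3.142 (to -y). Let go, it falls into the nearest. About 0.02 N m turns it out of a detent. Starts at 0 or 0.524.
- right_dial (a joint): Right dial's angle, rad, growing clockwise from above; stops at -0.05 and 3.19. Detents every 30 degrees, one per mark: 0 (line to warmer +y), 0.524, 1.047, 1.571 (line to +x, at the long mark), 2.094, 2.618, 3.142 (to -y). Let go, it falls into the nearest. About 0.02 N m turns it out of a detent. Starts at 2.618 or 3.142.
- left_dial_top (a point): Centre of the left dial's flat top, on its upright axis, 55 mm left (+y) of the warmer's middle, 68 mm above the worktop, 10 mm above the console. Aluminium; flat 72 mm across, knurled rim sloping to 82 mm, too low to pinch. Sprung downward: sinks from 1.5 N, bottoms 4 mm down at 7.5 N. A fingertip pressing at 4 to 7 N about 22 mm off the axis (friction about 0.5) drawn round it turns the dial.
- right_dial_top (a point): Centre of the right dial's flat top, on its upright axis, 55 mm right (-y) of the warmer's middle, 68 mm above the worktop, 10 mm above the console. Aluminium; flat 72 mm across, knurled rim sloping to 82 mm, too low to pinch. Sprung downward: sinks from 1.5 N, bottoms 4 mm down at 7.5 N. A fingertip pressing at 4 to 7 N about 22 mm off the axis (friction about 0.5) drawn round it turns the dial.
- left_pointer (a point): Point on the left dial's top, 33 mm from its axis, near the outer end of its pointer, a black line running from 14 to 35 mm from the axis. Turns with the dial.
- right_pointer (a point): Point on the right dial's top, 33 mm from its axis, near the outer end of its pointer, a black line running from 14 to 35 mm from the axis. Turns with the dial.
- left_mark (a point): Inner end of the long thick black mark (14 x 4 mm) of the left dial, on the console beyond it, 44.5 mm from the dial's axis towards the warmer's +x. The six other marks of the dial, 30, 60 and 90 degrees to either side, are short and thin (5.5 x 2 mm).
- right_mark (a point): Inner end of the long thick black mark (14 x 4 mm) of the right dial, on the console beyond it, 44.5 mm from the dial's axis towards the warmer's +x. The six other marks of the dial, 30, 60 and 90 degrees to either side, are short and thin (5.5 x 2 mm).
- honey_jar: Glass jar of honey with a grey screw lid, 66 x 72 x 102 mm, standing upright on either the left or the right zone of the warmer (it varies; the dial on the same side is the one to turn). Origin at the centre of its underside.
- mug: White china mug with a handle, 83 x 115 x 86 mm, standing on the other zone. Origin at the centre of its underside.
- lemon: Lemon, 78 x 55 x 56 mm, lying on the worktop beyond the warmer. Origin at the centre of its underside.
- teaspoon: Metal teaspoon, 130 x 26 x 11 mm, lying on the worktop beyond the warmer. Origin at the centre of its underside.

How it is judged:
By the outcome, as a careful person would: the job done as asked, in the order asked, and still so for the second after the job is handed in, with the robot touching nothing.
It also fails if it takes over 64 s, if anything falls off the work surface, if the arm or the gripper's body presses on something with over 40 N, if the wrist force passes 120 N, or if a joint passes its speed limit or range.

## Working session

There is one attempt and no reset: what is moved stays moved. The work goes in short steps, Python scripts to look and compute and a tool call to move; the robot and the scene stay as the last step left them, time stands still between calls to the robot, and variables do not carry over. Pictures are saved under pics/ and viewed, at most 10 in all, crops included, and the job is handed in when it is done.

```bash
ls; mkdir -p pics; python3 - <<'E'
from cell import robot
import cv2,numpy as np
s=robot.read_state();print(s['clock'],s['tool_pos'],s['tcp_rot'],s['force'],robot.tcp_to_grasp,s['gripper_width'])
for n in('top','scene'):
    cv2.imwrite(f'pics/{n}0.png',robot.read_camera(n)[...,::-1])
    c=robot.camera_info(n);print(n,-c['R'].T@c['t'])
E
```

```text
cell.py
pics
0.0 [0.2920839  0.60804944 0.20476699] [-8.82348435e-05  2.22034737e-01  9.75038540e-01 -6.42681610e-04] [-0.48569262  0.81558427 -0.13900653] 0.0188 1.0041925436174703
top [0.51245653 0.10964596 0.90824304]
scene [ 0.06679799 -0.32342987  0.62792058]
```

View pics/top0.png

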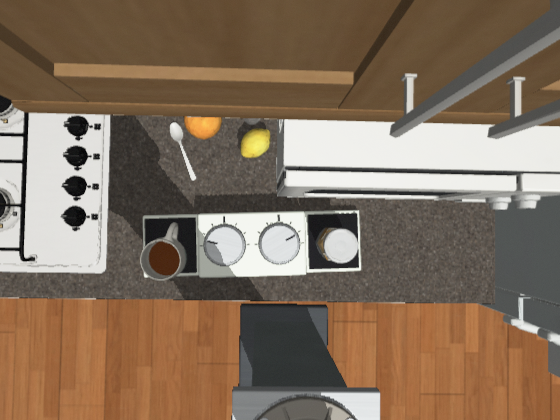

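View pics/scene0.png

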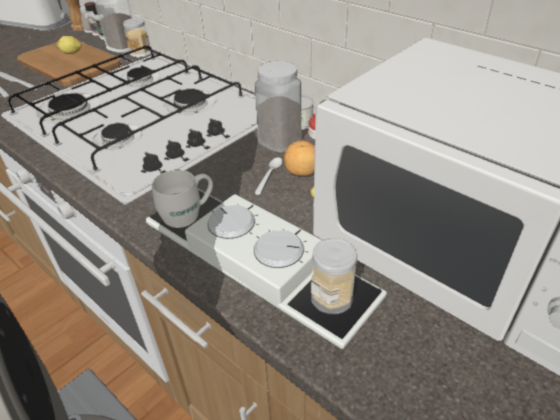

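The top view shows the jar at (338,245) on the right zone, so the right dial at (279,243) is the one to turn. Its line points right and slightly up, about 2.618. The mug is on the left zone at (163,258), and the microwave is beyond the right side of the warmer. The scene view agrees, with the right dial at (279,247).

```bash
cat > h.py <<'E'
from cell import robot
import cv2,numpy as np
def ray(n,p):
    c=robot.camera_info(n);d=c['R'].T@np.linalg.inv(c['mtx'])@[p[0],p[1],1]
    return -c['R'].T@c['t'],d/np.linalg.norm(d)
def plane(n,p,z):
    o,d=ray(n,p);return o+d*(z-o[2])/d[2]
def tri(obs):
    A=np.zeros((3,3));b=np.zeros(3);L=[ray(*o) for o in obs]
    for o,d in L: P=np.eye(3)-np.outer(d,d);A+=P;b+=P@o
    X=np.linalg.solve(A,b);return X,[np.linalg.norm(np.cross(X-o,d)) for o,d in L]
def proj(n,X):
    c=robot.camera_info(n);u=c['mtx']@(c['R']@X+c['t']);return u[:2]/u[2]
E
python3 - <<'E'
from h import *
t=cv2.imread('pics/top0.png');s=cv2.imread('pics/scene0.png')
a=cv2.resize(t[205:285,190:315],None,fx=4.8,fy=4.8,interpolation=cv2.INTER_CUBIC)
b=cv2.resize(s[190:290,200:330],None,fx=4.8,fy=4.8,interpolation=cv2.INTER_CUBIC)
cv2.imwrite('pics/cropt.png',a);cv2.imwrite('pics/crops.png',b)
for n,im,box in(('top',t,(195,205,315,285)),('scene',s,(200,190,330,290))):
    x0,y0,x1,y1=box;g=cv2.cvtColor(im,cv2.COLOR_BGR2GRAY)[y0:y1,x0:x1]
    k,l,st,c=cv2.connectedComponentsWithStats((g<70).astype('uint8'))
    for i in range(1,k):
        if 4<st[i,4]<200: print(n,c[i]+[x0,y0],st[i]+[x0,y0,0,0,0],plane(n,c[i]+[x0,y0],.058).round(4))
E
```

```text
top [224. 219.] [224 217   1   5   5] [0.5146 0.1801 0.058 ]
top [195.07272727 247.70909091] [195 221   2  51  55] [0.456  0.2366 0.058 ]
top [211.         241.85714286] [208 241   7   3   7] [0.4682 0.2051 0.058 ]
scene [220.42857143 193.16666667] [215 190  13   8  42] [0.5061 0.2521 0.058 ]
scene [230.         191.16666667] [226 190   7   4  18] [0.5221 0.2426 0.058 ]
scene [200.9375 194.375 ] [200 192   4   6  16] [0.4796 0.278  0.058 ]
scene [213.72727273 193.63636364] [212 192   4   4  11] [0.4969 0.2609 0.058 ]
scene [207.97461929 205.96446701] [200 197  20  21 197] [0.4655 0.2418 0.058 ]
scene [214.28571429 276.42857143] [213 276   4   2   7] [0.3575 0.1039 0.058 ]
scene [307. 287.] [303 283   7   7  28] [ 0.4357 -0.0212  0.058 ]
```

View pics/cropt.png

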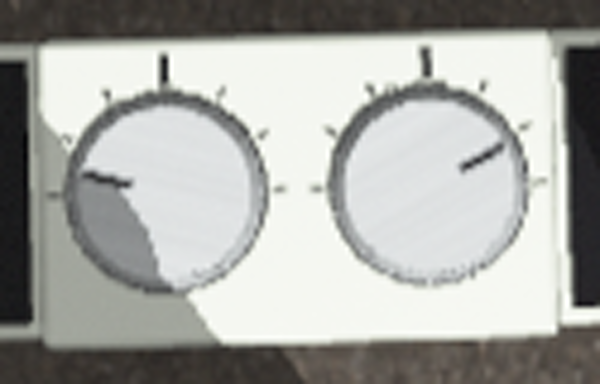

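View pics/crops.png

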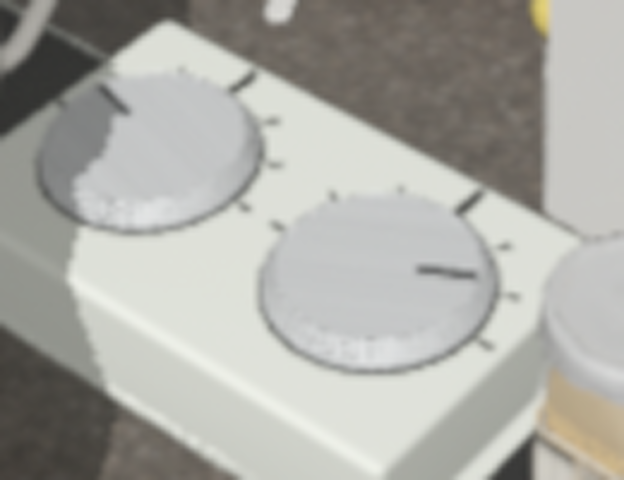

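The crops show the right line at top-crop (461,168)–(504,146), 30° short of its −y mark, so it reads 2.618. The long mark spans (427,77)–(424,47). The left dial's line is near its 0 mark.

```bash
python3 - <<'E'
from h import *
T=lambda u,v:('top',(190+(u+.5)/4.8-.5,205+(v+.5)/4.8-.5))
S=lambda u,v:('scene',(200+(u+.5)/4.8-.5,190+(v+.5)/4.8-.5))
P=dict(rmark=(T(427,77),S(460,212)),lmark=(T(164,84),S(233,91)),rpi=(T(540,181),S(513,296)),
 rout=(T(504,146),S(476,274)),rin=(T(461,168),S(418,269)),r0=(T(317,188),S(276,225)),rdpi=(T(540,181),S(486,345)))
R={}
for k,o in P.items():
    X,e=tri(o);R[k]=X;print(k,X.round(4),np.round(e,4))
lm,rm=plane(*T(164,84),.058),plane(*T(427,77),.058)
print('plane marks',lm,rm,np.linalg.norm(lm-rm))
y=(lm-rm);y/=np.linalg.norm(y);x=np.array([y[1],-y[0],0])
yaw=np.arctan2(x[1],x[0]);print('yaw',yaw)
c1=rm-.0445*x; c2=(plane(*T(317,188),.058)+plane(*T(540,181),.058))/2
print('centres',c1,c2)
for z,u in((.058,T(428.5,184.5)),): print(plane(*u,z))
s=(plane(*S(276,225),.058)+plane(*S(486,345),.058))/2;print('scene centre',s, plane(*S(460,212),.058)-.0445*x)
o,i=plane(*T(504,146),.068),plane(*T(461,168),.068)
d=o-i;print('pointer angle rel x',np.degrees(np.arctan2(d[1],d[0])-yaw),'out r',np.linalg.norm((o-c1)[:2]))
# microwave near bottom edge and jar
print('jar lid',plane(*('top',(340,246)),.124)); print('microwave front pt z~.28',plane('top',(285,192),.0),plane('top',(285,170),.25))
st=robot.read_state();c=robot.camera_info('wrist');Rm=cv2.Rodrigues
from scipy.spatial.transform import Rotation as Ro
q=st['tcp_rot'];print(Ro.from_quat([*q[1:],q[0]]).as_matrix().round(3))
E
```

```text
rmark [0.5136 0.0698 0.0578] [0.0003 0.0003]
lmark [0.5086 0.1802 0.0574] [0.0003 0.0003]
rpi [0.4751 0.0196 0.0779] [0.0053 0.0053]
rout [0.4854 0.0378 0.0688] [0.0001 0.0001]
rin [0.4758 0.0556 0.0671] [0.0001 0.0001]
r0 [0.466  0.1153 0.0581] [0. 0.]
rdpi [0.4707 0.0212 0.057 ] [0.0003 0.0003]
plane marks [0.50839037 0.18037347 0.058     ] [0.51345245 0.07000263 0.058     ] 0.11048685412977878
yaw 0.04583222444211126
centres [0.46899918 0.06796381 0.058     ] [0.4682779  0.06844189 0.058     ]
[0.46827396 0.06852219 0.058     ]
scene centre [0.468145   0.06789174 0.058     ] [0.46922685 0.06740407 0.058     ]
pointer angle rel x -64.5722708411901 out r 0.034268938929470055
jar lid [ 0.46820304 -0.04278956  0.124     ]
microwave front pt z~.28 [0.57577301 0.05451482 0.        ] [0.59296305 0.07032547 0.25      ]
[[-0.901  0.433 -0.   ]
 [ 0.433  0.901 -0.001]
 [-0.    -0.001 -1.   ]]
```

Dial axis is about (0.469, 0.068), top at 0.068, yaw 0.046; heights and sizes agree with the text. First I'll align the tool, shut the fingers and travel high.

The rows are not in the units I measure in: shifts go in shares of 50 mm and turns go in shares of pi/2 rad. I convert before sending: -0.04 m is -0.8, -0.015 m is -0.3, -0.149 rad / 1.5708 = -0.0949.

{"method": "shift_gripper", "body": {
  "motion": [
    [[0, 0, 0], [0, 0, -0.0949]],
    [[0, 0, 0], [0, 0, -0.0949]],
    [[0, 0, 0], [0, 0, -0.0949]],
    [[0, -0.8, 0], [0, 0, 0]],
    [[-0.2, -0.8, 0], [0, 0, 0]],
    [[-0.3, -0.8, 0], [0, 0, 0]],
    [[-0.3, -0.8, 0], [0, 0, 0]],
    [[-0.3, -0.8, 0], [0, 0, 0]],
    [[-0.3, -0.8, 0], [0, 0, 0]],
    [[-0.3, -0.8, 0], [0, 0, 0]],
    [[-0.3, -0.8, 0], [0, 0, 0]],
    [[-0.3, -0.8, 0], [0, 0, 0]]
  ],
  "jaw": 0.0,
  "squeeze": 20
}}

```text
clock: 1.3
tool_pos: [0.4072, 0.2465, 0.2054]
tcp_rot: [-0.0, 0.0, 1.0, 0.0]
force: [0.5, -0.4, -0.4]
gripper_width: 0.018
finger_force: 0.0
```

{"method": "shift_gripper", "body": {
  "motion": [
    [[-0.3, -0.8, 0], [0, 0, 0]],
    [[-0.3, -0.8, 0], [0, 0, 0]],
    [[-0.3, -0.8, 0], [0, 0, 0]],
    [[0, 0, 0], [0, 0, 0]],
    [[0, 0, 0], [0, 0, 0]]
  ]
}}

```text
clock: 1.8
tool_pos: [0.4519, 0.1276, 0.2054]
tcp_rot: [-0.0, 0.001, 1.0, 0.0]
force: [-0.4, 1.3, 0.3]
gripper_width: 0.007
finger_force: 0.0
```

```bash
python3 -c "
from h import *
s=robot.read_state();print(s['tool_pos'],s['tcp_rot'],s['force'])"
```

```text
[0.45188254 0.12762063 0.20538982] [-1.38591970e-04  1.44675044e-03  9.99998944e-01  4.31065956e-06] [-0.44282174  1.33901371  0.25607637]
```

In the tool's units: 0.04 m is 0.8, -0.038 m is -0.76.

{"method": "shift_gripper", "body": {
  "motion": [
    [[-0.22, -0.76, 0], [0, 0, 0]],
    [[0, 0, 0.8], [0, 0, 0]],
    [[0, 0, 0.8], [0, 0, 0]],
    [[0, 0, 0.8], [0, 0, 0]],
    [[0, 0, 0.2], [0, 0, 0]],
    [[0, 0, 0], [0, 0, 0]],
    [[0, 0, 0], [0, 0, 0]]
  ]
}}

```text
clock: 2.5
tool_pos: [0.4635, 0.091, 0.0767]
tcp_rot: [0.0, 0.0, 1.0, 0.0]
force: [-0.1, 0.7, 0.6]
gripper_width: 0.005
finger_force: 0.0
```

```bash
python3 - <<'E'
from h import *
for n in('wrist',):cv2.imwrite(f'pics/{n}1.png',robot.read_camera(n)[...,::-1])
for i in range(5):
    robot.read_camera('top');s=robot.read_state();print(s['tool_pos'],s['force'])
E
```

```text
[0.46383006 0.09091969 0.07711144] [0.97462944 0.19977224 1.83671993]
[0.46377474 0.0908565  0.07700727] [-0.21791257 -0.27451615  0.22055656]
[0.46364072 0.09075093 0.07680207] [-0.32023476  0.45390584  0.58596536]
[0.46345694 0.09062726 0.07659231] [ 0.66163618 -0.60748135  0.4356426 ]
[0.46328995 0.09053956 0.07633609] [-0.18246824 -0.23682683  0.26872991]
```

View pics/wrist1.png

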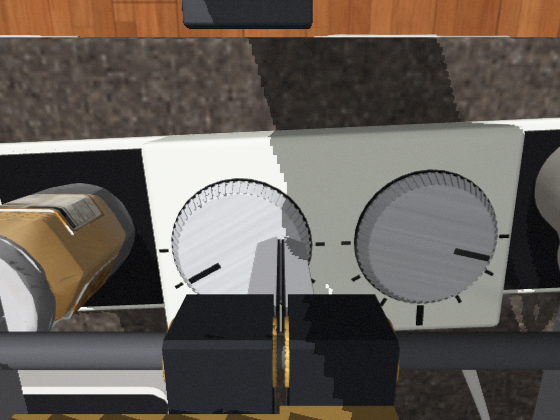

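The wrist view shows the shut fingertips at about (282,240), over the +y part of the right dial, whose centre is about (241,245). Its line is at (205,272). Now I press down in small steps.

In the tool's units: 0.006 m is 0.12, 0.001 m is 0.02.

```bash
cat > f.py <<'E'
from h import *
F=[];
for i in range(8):
    robot.read_camera('top');s=robot.read_state();F.append(np.r_[s['tool_pos'],s['force'],s['clock']])
print(np.mean(F,0).round(4))
E
```

{"method": "shift_gripper", "body": {
  "motion": [
    [[0, 0, 0.12], [0, 0, 0]],
    [[0, 0, 0.02], [0, 0, 0]],
    [[0, 0, 0.02], [0, 0, 0]],
    [[0, 0, 0], [0, 0, 0]],
    [[0, 0, 0], [0, 0, 0]]
  ],
  "lines": "2,4"
}}

```text
tool_pos: [0.4628, 0.0903, 0.0675]
tcp_rot: [-0.0, 0.0, 1.0, -0.0]
force: [-1.0, 1.1, 1.8]
```

```bash
python3 f.py
```

```text
[ 0.4628  0.0903  0.0675 -1.1242  1.0656  1.8503  3.525 ]
```

In the tool's units: 0.001 m is 0.02.

{"method": "shift_gripper", "body": {
  "motion": [
    [[0, 0, 0.02], [0, 0, 0]],
    [[0, 0, 0.02], [0, 0, 0]],
    [[0, 0, 0], [0, 0, 0]],
    [[0, 0, 0], [0, 0, 0]]
  ],
  "lines": "2,4"
}}

```text
tool_pos: [0.4629, 0.0903, 0.0655]
tcp_rot: [0.0, 0.0, 1.0, 0.0]
force: [-2.1, 0.5, 4.9]
```

```bash
python3 f.py
```

```text
[ 0.4629  0.0903  0.0655 -0.7835  1.0707  4.6286  4.325 ]
```

In the tool's units: 0.0007 m is 0.014.

{"method": "shift_gripper", "body": {
  "motion": [
    [[0, 0, 0.014], [0, 0, 0]],
    [[0, 0, 0], [0, 0, 0]]
  ],
  "lines": "2,4"
}}

```text
tool_pos: [0.4629, 0.0903, 0.0648]
tcp_rot: [0.0, 0.0, 1.0, 0.0]
force: [0.0, 0.9, 5.6]
```

{"method": "shift_gripper", "body": {
  "motion": [
    [[0.042, -0.014, 0], [0, 0, 0]],
    [[0.04, -0.016, 0], [0, 0, 0]],
    [[0.038, -0.02, 0], [0, 0, 0]],
    [[0.036, -0.024, 0], [0, 0, 0]],
    [[0.034, -0.028, 0], [0, 0, 0]],
    [[0.03, -0.03, 0], [0, 0, 0]]
  ],
  "lines": "2,4"
}}

```text
tool_pos: [0.4525, 0.0839, 0.0651]
tcp_rot: [0.001, 0.0, 1.0, 0.0]
force: [-0.1, 1.6, 5.5]
```

```bash
python3 f.py
```

```text
[ 0.4522  0.0836  0.065  -0.3399  0.0092  6.0267  5.525 ]
```

In the tool's units: -0.0021 m is -0.042, -0.002 m is -0.04.

{"method": "shift_gripper", "body": {
  "motion": [
    [[0.028, -0.032, 0], [0, 0, 0]],
    [[0.026, -0.036, 0], [0, 0, 0]],
    [[0.02, -0.038, 0], [0, 0, 0]],
    [[0.018, -0.04, 0], [0, 0, 0]],
    [[0.014, -0.042, 0], [0, 0, 0]],
    [[0.01, -0.028, 0], [0, 0, 0]],
    [[0, 0, 0], [0, 0, 0]]
  ],
  "lines": "2,4"
}}

```text
tool_pos: [0.4466, 0.0729, 0.065]
tcp_rot: [0.001, 0.0, 1.0, 0.0]
force: [0.9, -0.3, 5.6]
```

```bash
python3 f.py; python3 - <<'E'
from h import *
a=robot.read_camera('scene')[190:290,200:330,::-1];b=robot.read_camera('wrist')[150:350,130:390,::-1]
a=cv2.resize(a,(390,300),interpolation=2);b=cv2.resize(b,(390,300),interpolation=2)
cv2.imwrite('pics/after1.png',np.hstack([a,b]))
E
```

```text
[0.4466 0.0729 0.065  0.7133 0.2352 6.0826 6.625 ]
```

View pics/after1.png

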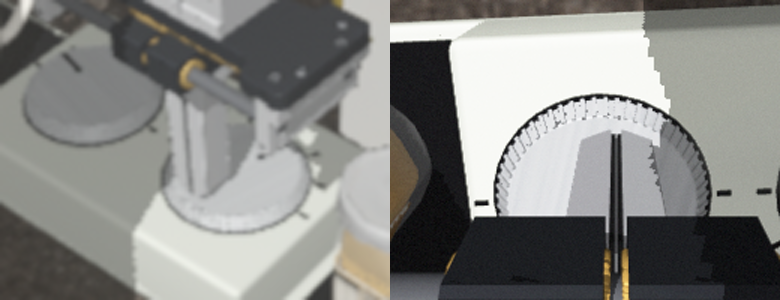

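The fingers hide the line in both views, so I lift straight up, move aside and look.

In the tool's units: 0.045 m is 0.9, -0.04 m is -0.8.

{"method": "shift_gripper", "body": {
  "motion": [
    [[0, 0, -0.1], [0, 0, 0]],
    [[0, 0, -0.6], [0, 0, 0]],
    [[0, 0, -0.8], [0, 0, 0]],
    [[0, 0, -0.8], [0, 0, 0]],
    [[0, 0, -0.6], [0, 0, 0]],
    [[0, 0.9, 0], [0, 0, 0]],
    [[0.1, 0.9, 0], [0, 0, 0]],
    [[0.1, 0.9, 0], [0, 0, 0]],
    [[0.2, 0.9, 0], [0, 0, 0]],
    [[0.2, 0.9, 0], [0, 0, 0]],
    [[0.2, 0.9, 0], [0, 0, 0]],
    [[0, 0, 0], [0, 0, 0]]
  ],
  "lines": "1,4"
}}

```text
clock: 8.1
tool_pos: [0.4037, 0.3484, 0.2094]
tcp_rot: [-0.0, -0.003, 1.0, 0.0]
force: [0.8, -0.5, -0.1]
```

```bash
python3 - <<'E'
from h import *
t=robot.read_camera('top')[200:285,140:365,::-1];s=robot.read_camera('scene')[150:340,145:400,::-1]
t=cv2.resize(t,(780,295),interpolation=2);s=cv2.resize(s,(404,301),interpolation=2)
s=np.hstack([s,np.zeros((301,376,3),'uint8')]);cv2.imwrite('pics/after2.png',np.vstack([t,s]))
E
```

```text
(no output)
```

View pics/after2.png

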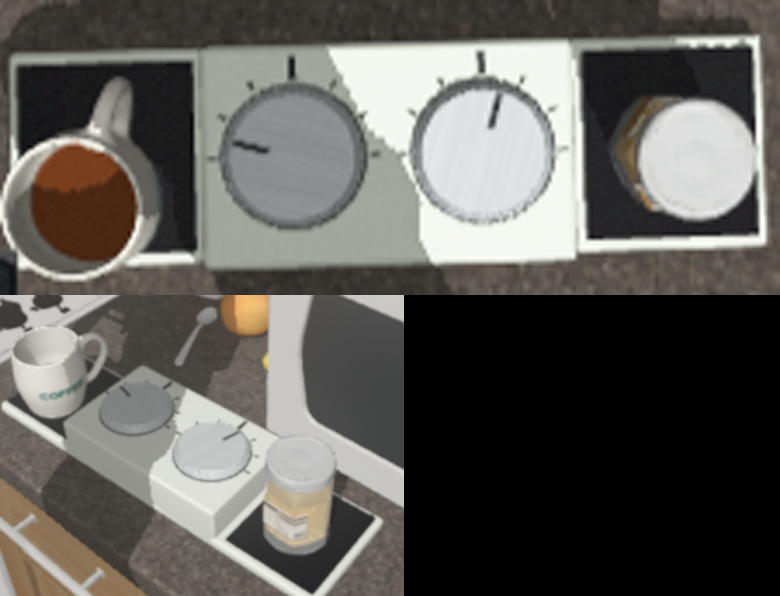

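In this view the right line at (499,94)–(491,128) looks about 15° short of its long mark at (481,52), so I'll measure it precisely.

```bash
cat > m.py <<'E'
from h import *
yaw=.0458;x=np.array([np.cos(yaw),np.sin(yaw),0]);y=np.array([-x[1],x[0],0])
C={'r':np.array([.4687,.068,.068])};C['l']=C['r']+.110*y
print(robot.read_state()['clock'])
for n in('top','scene'):
    g=cv2.cvtColor(robot.read_camera(n),cv2.COLOR_RGB2GRAY).astype(float)
    for k,c in C.items():
        # sample polar grid on dial top plane; line angle = darkest angular profile
        th=np.radians(np.arange(-30,215,1.));out=[]
        for r in(.018,.021,.024,.027,.030):
            uv=np.array([proj(n,c+r*(np.cos(a)*y+np.sin(a)*x)) for a in th],'float32')
            v=cv2.remap(g.astype('float32'),uv[:,:1],uv[:,1:],cv2.INTER_LINEAR).ravel()
            d=cv2.GaussianBlur(v.reshape(-1,1),(1,9),2).ravel();i=d.argmin();out.append((np.degrees(th[i]).round(),round(float(d[i]))))
        print(n,k,out)
E
python3 m.py
```

```text
8.2
top r [(np.float64(107.0), 88), (np.float64(106.0), 93), (np.float64(106.0), 99), (np.float64(106.0), 78), (np.float64(106.0), 110)]
top l [(np.float64(13.0), 60), (np.float64(14.0), 66), (np.float64(15.0), 62), (np.float64(14.0), 69), (np.float64(15.0), 70)]
scene r [(np.float64(109.0), 124), (np.float64(108.0), 125), (np.float64(107.0), 132), (np.float64(108.0), 130), (np.float64(108.0), 128)]
scene l [(np.float64(13.0), 78), (np.float64(14.0), 83), (np.float64(14.0), 86), (np.float64(14.0), 86), (np.float64(15.0), 86)]
```

```bash
sed 's/cv2.cvtColor(robot.read_camera(n),cv2.COLOR_RGB2GRAY)/cv2.imread(f"pics\/{n}0.png",0)/' m.py > m0.py; python3 m0.py
```

```text
8.3
```

{"method": "shift_gripper", "body": {
  "motion": [
    [[0, 0, 0], [0, 0, 0]],
    [[0, 0, 0], [0, 0, 0]],
    [[0, 0, 0], [0, 0, 0]],
    [[0, 0, 0], [0, 0, 0]],
    [[0, 0, 0], [0, 0, 0]],
    [[0, 0, 0], [0, 0, 0]],
    [[0, 0, 0], [0, 0, 0]],
    [[0, 0, 0], [0, 0, 0]],
    [[0, 0, 0], [0, 0, 0]]
  ],
  "lines": "1,1"
}}

```text
clock: 9.2
```

```bash
python3 m.py
```

```text
9.2
top r [(np.float64(107.0), 88), (np.float64(106.0), 92), (np.float64(106.0), 99), (np.float64(106.0), 77), (np.float64(106.0), 109)]
top l [(np.float64(13.0), 60), (np.float64(14.0), 68), (np.float64(15.0), 63), (np.float64(14.0), 68), (np.float64(15.0), 68)]
scene r [(np.float64(109.0), 124), (np.float64(108.0), 124), (np.float64(107.0), 132), (np.float64(108.0), 130), (np.float64(108.0), 128)]
scene l [(np.float64(14.0), 78), (np.float64(14.0), 83), (np.float64(14.0), 86), (np.float64(14.0), 86), (np.float64(15.0), 86)]Traceback (most recent call last):
  File "m0.py", line 11, in <module>
    uv=np.array([proj(n,c+r*(np.cos(a)*y+np.sin(a)*x)) for a in th],'float32')
                 ~~~~^^^^^^^^^^^^^^^^^^^^^^^^^^^^^^^^^
  File "h.py", line 13, in proj
    c=robot.camera_info(n);u=c['mtx']@(c['R']@X+c['t']);return u[:2]/u[2]
ValueError: time passes only in moves, steps and waits
```

```bash
sed -i 's/^def ray/import functools\ninfo=functools.cache(lambda n:robot.camera_info(n))\ndef ray/; s/c=robot.camera_info(n)/c=info(n)/' h.py; python3 m0.py
```

```text
9.3
top r [(np.float64(154.0), 89), (np.float64(153.0), 95), (np.float64(154.0), 112), (np.float64(154.0), 94), (np.float64(153.0), 125)]
top l [(np.float64(13.0), 92), (np.float64(12.0), 85), (np.float64(14.0), 81), (np.float64(12.0), 79), (np.float64(14.0), 86)]
scene r [(np.float64(155.0), 123), (np.float64(154.0), 125), (np.float64(154.0), 137), (np.float64(155.0), 129), (np.float64(154.0), 129)]
scene l [(np.float64(12.0), 110), (np.float64(11.0), 110), (np.float64(12.0), 108), (np.float64(12.0), 105), (np.float64(12.0), 104)]
```

Both views agree: the right dial went from 154° to 107° (fingertip slipped about 16°), so it rests between marks. Nothing has moved in the last second. It needs another 17° counterclockwise, so I go back and measure under pressure.

In the tool's units: -0.045 m is -0.9, -0.044 m is -0.88.

{"method": "shift_gripper", "body": {
  "motion": [
    [[-0.2, -0.9, 0], [0, 0, 0]],
    [[-0.2, -0.9, 0], [0, 0, 0]],
    [[-0.2, -0.9, 0], [0, 0, 0]],
    [[-0.2, -0.9, 0], [0, 0, 0]],
    [[-0.1, -0.9, 0], [0, 0, 0]],
    [[0, -0.88, 0], [0, 0, 0]],
    [[0, 0, 0.8], [0, 0, 0]],
    [[0, 0, 0.8], [0, 0, 0]],
    [[0, 0, 0.8], [0, 0, 0]],
    [[0, 0, 0.2], [0, 0, 0]],
    [[0, 0, 0], [0, 0, 0]],
    [[0, 0, 0], [0, 0, 0]]
  ],
  "lines": "1,4"
}}

```text
clock: 10.5
tool_pos: [0.4519, 0.0741, 0.0811]
tcp_rot: [0.001, 0.0, 1.0, 0.0]
force: [0.5, 0.3, 0.9]
```

```bash
python3 f.py
```

```text
[ 0.4517  0.0742  0.0809 -0.3667 -0.0472 -0.1133 10.725 ]
```

In the tool's units: 0.006 m is 0.12, 0.005 m is 0.1.

{"method": "shift_gripper", "body": {
  "motion": [
    [[0.06, 0.1, 0], [0, 0, 0]],
    [[0, 0, 0.12], [0, 0, 0]],
    [[0, 0, 0.12], [0, 0, 0]],
    [[0, 0, 0.02], [0, 0, 0]],
    [[0, 0, 0.02], [0, 0, 0]],
    [[0, 0, 0.02], [0, 0, 0]],
    [[0, 0, 0.018], [0, 0, 0]],
    [[0, 0, 0], [0, 0, 0]],
    [[0, 0, 0], [0, 0, 0]]
  ],
  "lines": "1,4"
}}

```text
clock: 11.8
tool_pos: [0.4479, 0.0791, 0.064]
tcp_rot: [-0.0, 0.0, 1.0, 0.0]
force: [-4.0, 1.8, 8.5]
```

```bash
python3 f.py
```

```text
[ 0.4479  0.0791  0.064  -3.2451  1.9327  9.1938 12.025 ]
```

In the tool's units: -0.001 m is -0.02.

{"method": "shift_gripper", "body": {
  "motion": [
    [[0, 0, -0.02], [0, 0, 0]],
    [[0, 0, 0], [0, 0, 0]]
  ],
  "lines": "2,4"
}}

```text
tool_pos: [0.4479, 0.079, 0.065]
tcp_rot: [-0.0, 0.0, 1.0, 0.0]
force: [-2.6, 2.2, 7.1]
```

```bash
python3 f.py; python3 m.py
```

```text
[ 0.4479  0.079   0.0649 -3.0179  2.1047  6.8436 12.625 ]
12.8
top r [(np.float64(83.0), 61), (np.float64(109.0), 63), (np.float64(48.0), 61), (np.float64(35.0), 64), (np.float64(28.0), 64)]
top l [(np.float64(13.0), 61), (np.float64(145.0), 64), (np.float64(15.0), 61), (np.float64(153.0), 66), (np.float64(154.0), 65)]
scene r [(np.float64(117.0), 125), (np.float64(114.0), 125), (np.float64(113.0), 122), (np.float64(112.0), 130), (np.float64(111.0), 114)]
scene l [(np.float64(14.0), 78), (np.float64(14.0), 84), (np.float64(14.0), 87), (np.float64(95.0), 83), (np.float64(80.0), 58)]
```

In the tool's units: -0.0015 m is -0.03, -0.0014 m is -0.028.

{"method": "shift_gripper", "body": {
  "motion": [
    [[0.016, -0.028, 0], [0, 0, 0]],
    [[0.012, -0.028, 0], [0, 0, 0]],
    [[0.008, -0.03, 0], [0, 0, 0]],
    [[0.004, -0.03, 0], [0, 0, 0]],
    [[0, -0.03, 0], [0, 0, 0]],
    [[0, 0, 0], [0, 0, 0]],
    [[0, 0, 0], [0, 0, 0]]
  ],
  "lines": "2,4"
}}

```text
tool_pos: [0.4462, 0.0716, 0.065]
tcp_rot: [0.0, 0.0, 1.0, 0.0]
force: [-1.1, 0.7, 6.0]
```

```bash
python3 f.py; python3 m.py | grep 'scene r';python3 - <<'E'
from h import *
a=robot.read_camera('scene')[190:290,200:330,::-1];b=robot.read_camera('top')[200:285,190:320,::-1]
a=cv2.resize(a,(390,300),interpolation=2);b=cv2.resize(b,(390,255),interpolation=2)
cv2.imwrite('pics/press2.png',np.vstack([a,b]))
E
```

```text
[ 0.4462  0.0716  0.065  -0.8895  0.3416  6.1012 13.825 ]
scene r [(np.float64(66.0), 130), (np.float64(50.0), 130), (np.float64(51.0), 129), (np.float64(53.0), 129), (np.float64(62.0), 126)]
```

View pics/press2.png

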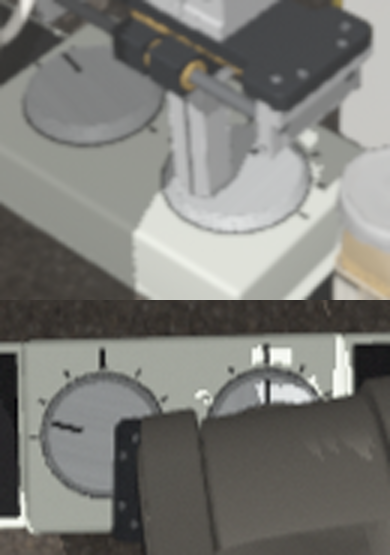

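The top half of the picture shows the right line at (267,390), directly under the long mark at (266,355). I lift off and check.

In the tool's units: 0.045 m is 0.9, -0.04 m is -0.8.

{"method": "shift_gripper", "body": {
  "motion": [
    [[0, 0, -0.1], [0, 0, 0]],
    [[0, 0, -0.6], [0, 0, 0]],
    [[0, 0, -0.8], [0, 0, 0]],
    [[0, 0, -0.8], [0, 0, 0]],
    [[0, 0, -0.6], [0, 0, 0]],
    [[0, 0.9, 0], [0, 0, 0]],
    [[0.1, 0.9, 0], [0, 0, 0]],
    [[0.1, 0.9, 0], [0, 0, 0]],
    [[0.2, 0.9, 0], [0, 0, 0]],
    [[0.2, 0.9, 0], [0, 0, 0]],
    [[0.2, 0.9, 0], [0, 0, 0]],
    [[0, 0, 0], [0, 0, 0]]
  ],
  "lines": "1,4"
}}

```text
clock: 15.4
tool_pos: [0.4038, 0.3471, 0.2096]
tcp_rot: [-0.0, -0.003, 1.0, 0.0]
force: [0.5, -0.5, -0.6]
```

```bash
python3 m.py
```

```text
15.4
top r [(np.float64(89.0), 88), (np.float64(89.0), 94), (np.float64(89.0), 83), (np.float64(89.0), 85), (np.float64(89.0), 90)]
top l [(np.float64(13.0), 60), (np.float64(14.0), 68), (np.float64(15.0), 61), (np.float64(14.0), 68), (np.float64(15.0), 69)]
scene r [(np.float64(90.0), 113), (np.float64(90.0), 123), (np.float64(90.0), 133), (np.float64(90.0), 133), (np.float64(90.0), 132)]
scene l [(np.float64(13.0), 78), (np.float64(14.0), 83), (np.float64(14.0), 86), (np.float64(14.0), 86), (np.float64(15.0), 86)]
```

{"method": "shift_gripper", "body": {
  "motion": [
    [[0, 0, 0], [0, 0, 0]],
    [[0, 0, 0], [0, 0, 0]],
    [[0, 0, 0], [0, 0, 0]],
    [[0, 0, 0], [0, 0, 0]],
    [[0, 0, 0], [0, 0, 0]],
    [[0, 0, 0], [0, 0, 0]],
    [[0, 0, 0], [0, 0, 0]],
    [[0, 0, 0], [0, 0, 0]],
    [[0, 0, 0], [0, 0, 0]]
  ],
  "lines": "1,1"
}}

```text
clock: 16.4
```

```bash
python3 m.py|grep ' r '; python3 - <<'E'
from h import *
t=robot.read_camera('top')[...,::-1];t0=cv2.imread('pics/top0.png')
cv2.imwrite('pics/final.png',np.vstack([cv2.resize(i[110:290,135:370],(705,290) if 0 else (387,296),interpolation=2) for i in(t0,t)]))
E
```

```text
top r [(np.float64(89.0), 88), (np.float64(89.0), 93), (np.float64(89.0), 84), (np.float64(89.0), 86), (np.float64(89.0), 90)]
scene r [(np.float64(90.0), 113), (np.float64(90.0), 123), (np.float64(90.0), 133), (np.float64(90.0), 133), (np.float64(90.0), 132)]
```

View pics/final.png

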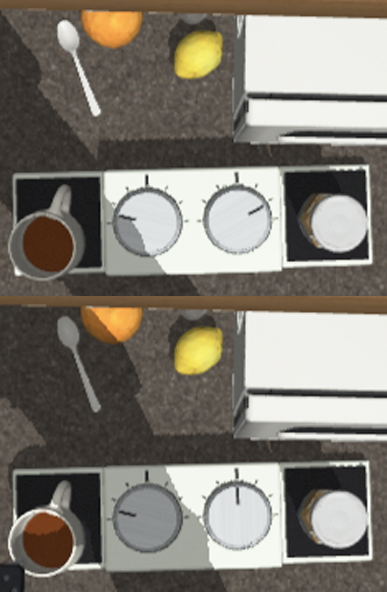

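Comparing start (upper) with now (lower): the right line at (237,497) sits under its long mark at (237,473). The left dial, jar, mug, lemon and spoon look unchanged, and the hand is clear.

```bash
python3 -c "
from cell import robot
print(robot.close_job())"
```

```text
the job is handed in; nothing more can be done
None
```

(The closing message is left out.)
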